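# Refit the keyed drive pulley of a table-top throwing wheel

### The arm

A 6-joint arm with a two-finger parallel gripper is mounted at the origin on the work surface. World frame = base frame: x ahead of the robot, y to its left, z up, the work surface at z = 0. Lengths are in mm, angles in rad, forces in N, time in s.
With the tool pointing down it reaches from about 275 to 1000 mm from the base axis. Payload 8.4 kg.
Tool frame: the origin (TCP) lies where the fingers leave the gripper's body, on its centre line; the fingertips stand 73 mm ahead of it and the grasp point (between the pads) lies 54 mm ahead of it (grip_point_offset is the distance from the TCP to the grasp point, in mm); z points along the fingers, y is the direction in which the jaws open and shut (so a half turn about z gives the same grasp; the last joint's range is limited). The gripper opens to 85 mm and grips with 20 to 120 N. Pads are 22 mm wide; open, the fingers measure 114 mm over their backs; the gripper's body (76 mm by 85 mm) begins 54 mm behind the grasp point. The pads swing forward as they close: fully open they stand 13 mm farther back than shut.
Start: joints at [1.291, 0.353, 1.633, -0, 1.155, -0.002], TCP at [171.399, 601.042, 303.881] pointing down, gripper open.
Joint ranges: [-2.63, 2.63], [-0.92, 2.1], [0.06, 2.66], [-1.3, 4.44], [0, 2.69], [-3.02, 3.02]. Speed limits (rad/s): [2.22, 2.22, 2.79, 3.14, 3.14, 3.14].

### API

Orientations are given as [roll, pitch, yaw] about the fixed x, y, z axes, in that order (R = Rz(yaw) Ry(pitch) Rx(roll)).
In Python, from rig import sense, grab_frame, sign_off, grip_point_offset gives the robot as it stands. The module is installed in compiled form; this text tells all that it offers.
- The arm moves only by the tool drive_tool, never from a script. Its argument "targets" is one flat list of numbers, 7 for each row, row after row: the shift along the tool's x, y, z in m, then the turn, a rotation vector about the tool's x, y, z in rad, then the opening, from 0 (shut) to 1 (fully open). In form: [tx, ty, tz, wx, wy, wz, grip, tx, ty, tz, wx, wy, wz, grip, ...]. A call has 1 to 12 rows; each row is the pose to reach, as a shift and turn from the pose commanded when the call began, along the tool's axes at that moment; what a row does not reach only later rows make up. A row lasts 1/12 s, in which the tool goes at most 41.7 mm and 7.16 degrees, less where a joint would pass 70% of its speed; a pose out of reach is approached as far as the arm can. A call with a gripper value outside its range is refused whole. The fingers move at their own pace and stop on an object; "force" is the grip in N (left out, the last holds). Time passes only in rows, so rows that repeat a pose let the fingers close. It gives the time, the measured TCP pose, the force and the opening at its end, in the units of the state.
- sense(): the state, without advancing time (a new reading comes with each control period).
- grab_frame(name): name is "scene" or "side" or "wrist"; returns a dict with "color" (384x512x3 uint8, blue, green, red), "vertical_fov" (degrees; the focal length in pixels is half the picture's height over the tangent of half this angle, whatever the lens; pixels are square), "cx", "cy" (the principal point, pixels), "world_from_camera" (4x4, takes a point from camera to world coordinates). Camera axes: x right, y down, z forward; pixel columns grow to the right and rows downward; lengths in mm; the calibration is good to about 2 mm. The wrist camera is an equidistant fisheye: a pixel r from the principal point sees the ray r / f radians off the axis. A picture is of the moment at which its call begins. There is no depth.
- sign_off(): hands the job in, once; it reports no verdict.
The state is a dict: "clock": time; "qpos": joint angles; "qvel": joint speeds; "joint_efforts": joint torques, N m; "eef_pos": TCP position; "tcp_rot": TCP orientation; "contact_force": force on the tool from outside, world axes, zero at the start; "wrist_torque": the same for the moment, N m; "opening": opening from 0.0 (shut) to 1.0 (fully open).
Only numpy, scipy, OpenCV 4.12 (cv2) and the standard library are available. Lean on these libraries where they do the work, as an engineer would, in place of code of your own. Each camera call takes 0.05 s, during which the arm holds its last target. There are 200 camera calls.

### The job

Put the loose aluminium pulley back on the motor spindle of the throwing wheel, boss up: turn it on the spindle until its keyway finds the key, let it go down fully home on the shoulder and leave it there. Be gentle, never force it down on the key, and do not shift the bowl, the wooden block, the cup or the jar that stand around it.

Things in the scene. Friction and masses are not known exactly. Their poses are not given: they have to be found in the camera images.
- pulley_mid (a point): centre of the loose bare-aluminium pulley, on its axis, 25 mm above its foot. It stands on the table, 50 mm tall: a grooved flange 84 mm in diameter from 0 to 20 mm, above it a plain round boss 44 mm in diameter from 20 to 50 mm (grip it here). A bore 22 mm in diameter runs right through. 0.27 to 0.41 kg. z points up through the boss; the keyway is on the -x side of the axis.
- keyway (a point): mouth of the pulley's keyway at the foot, 14 mm from the axis on the pulley's -x side. The keyway is a slot in the bore's wall, 8 mm wide, reaching 16.5 mm from the axis, over the pulley's full height. Axes as the pulley's.
- seat (a point): on the throwing wheel: centre of the top of the round steel shoulder (40 mm in diameter, 80 mm above the table) on which the pulley's foot rests when home. The spindle rises from it. Axes: those of the wheel housing, z up; they do not turn with the spindle.
- spindle_top (a point): centre of the spindle's top end, 60 mm above the shoulder. The upright steel spindle is 20 mm in diameter, its last 6 mm tapering to 11 mm. It is stiff to turn (about 0.4 N m), so it stays put while the pulley slides lightly round on the key. Axes: those of the wheel housing.
- key_zone (a point): where the key would be with the spindle at its middle: 12 mm from the axis on the housing's -x side, at the key's top, 10 mm above the shoulder. The dark steel key, 6 mm wide, stands out to 14.5 mm from the axis. The spindle was left turned up to 1 rad either way from here (not measured). Out of line, the pulley rests on the key 10 mm high; within about 0.08 rad it drops.
- wheel: the throwing wheel: grey housing fixed to the table, 360 x 200 mm, 70 mm high, from 80 mm on the -x side of the spindle's axis to 280 mm on the +x side. It carries, 190 mm to +x of the spindle, the wheel head, an aluminium disc 168 mm in diameter, its top 98 mm above the table. Origin on the table under the spindle; x runs from spindle to wheel head, z up.
- pinch_pot: bystander: round terracotta bowl, 76 mm across, 60 mm high; origin at its foot
- wood_block: bystander: wooden block 35 x 35 x 30 mm; origin at its foot
- slip_cup: bystander: white cup, 72 mm across, 85 mm high; origin at its foot
- glaze_jar: bystander: white jar with black cap, 64 mm across, 75 mm high; origin at its foot

How it is judged:
By the outcome, as a careful person would: the job done as asked, in the order asked, and still so for the second after the job is handed in, with the robot touching nothing.
It also fails if it takes over 67 s, if anything falls off the work surface, if the arm or the gripper's body presses on something with over 40 N, if the wrist force passes 120 N, or if a joint passes its speed limit or range.

## Working session

There is one attempt and no reset: what is moved stays moved. The work goes in short steps, Python scripts to look and compute and a tool call to move; the robot and the scene stay as the last step left them, time stands still between calls to the robot, and variables do not carry over. Pictures are saved under pics/ and viewed, about 8 in all and at most 12, crops included, and the job is handed in when it is done.

Besides the shell and the picture viewer there is one more tool, called after "Request:" as name(argument=value, ...), one argument or row to a line, values as JSON. drive_tool: Moves the arm, as the interface text tells. Its arguments: {"type":"object","properties":{"targets":{"type":"array"},"force":{"type":"number"}},"required":["targets"]}

```bash
mkdir -p pics; cat > h.py <<'E'
import numpy as np, cv2, pickle
from rig import sense, grab_frame, sign_off, grip_point_offset
def grab(n,tag):
    f=grab_frame(n); cv2.imwrite(f'pics/{tag}.png',f['color']); pickle.dump(f,open(f'pics/{tag}.pkl','wb')); return f
def load(tag): return pickle.load(open(f'pics/{tag}.pkl','rb'))
def foc(f): return f['color'].shape[0]/2/np.tan(np.radians(f['vertical_fov'])/2)
def ray(f,u,v,fish=False):
    F=foc(f); x,y=u-f['cx'],v-f['cy']
    if fish:
        r=np.hypot(x,y)+1e-9; t=r/F; d=np.array([x/r*np.sin(t),y/r*np.sin(t),np.cos(t)])
    else: d=np.array([x/F,y/F,1.])
    T=np.array(f['world_from_camera']); return T[:3,3],T[:3,:3]@(d/np.linalg.norm(d))
def onz(f,u,v,z,fish=False):
    o,d=ray(f,u,v,fish); return o+d*(z-o[2])/d[2]
def proj(f,p,fish=False):
    T=np.array(f['world_from_camera']); c=T[:3,:3].T@(np.array(p)-T[:3,3]); F=foc(f)
    if fish:
        r=np.hypot(c[0],c[1])+1e-9; t=np.arctan2(r,c[2]); return f['cx']+F*t*c[0]/r, f['cy']+F*t*c[1]/r
    return f['cx']+F*c[0]/c[2], f['cy']+F*c[1]/c[2]
E
python3 - <<'E'
from h import *
a=[grab(n,n+'0') for n in('scene','side','wrist')]
for f in a: print(f['vertical_fov'],np.round(f['world_from_camera'],2).tolist())
cv2.imwrite('pics/m0.png',np.vstack([np.hstack([cv2.resize(a[0]['color'],(400,300)),cv2.resize(a[1]['color'],(400,300))]),np.hstack([cv2.resize(a[2]['color'],(400,300)),np.zeros((300,400,3),np.uint8)])]))
print(sense())
E
```

```text
45.60075172417713 [[0.54, 0.6, -0.59, 1215.52], [0.84, -0.4, 0.36, -360.62], [-0.02, -0.69, -0.72, 929.55], [0.0, 0.0, 0.0, 1.0]]
50.416905457280635 [[0.77, -0.48, 0.41, 76.22], [-0.63, -0.58, 0.51, -512.83], [-0.01, -0.65, -0.76, 1021.9], [0.0, 0.0, 0.0, 1.0]]
65.70646984690485 [[0.27, 0.92, 0.27, 102.57], [0.96, -0.26, -0.08, 620.42], [-0.0, 0.28, -0.96, 373.39], [0.0, 0.0, 0.0, 1.0]]
{'clock': 0.15, 'qpos': array([ 1.29066031e+00,  3.53522241e-01,  1.63396018e+00,  8.48165332e-06,
        1.15525840e+00, -2.38550716e-03]), 'qvel': array([-8.68400922e-05, -1.82496536e-03, -1.98724932e-03, -1.48839809e-03,
        1.04431286e-04,  2.66570372e-05]), 'joint_efforts': array([-9.70924179e-05, -6.05634928e+01, -3.42336774e+01, -8.61360741e-05,
        6.16567908e-03, -2.38237470e-05]), 'eef_pos': array([171.27667821, 600.76033304, 303.31472505]), 'tcp_rot': array([-3.14044451e+00, -1.04948553e-05,  2.86383871e+00]), 'contact_force': array([ 0.27837013, -0.22973908,  0.04529596]), 'wrist_torque': array([-0.01388952,  0.02013584,  0.01881827]), 'opening': 0.9979594775907202}
```

View pics/m0.png

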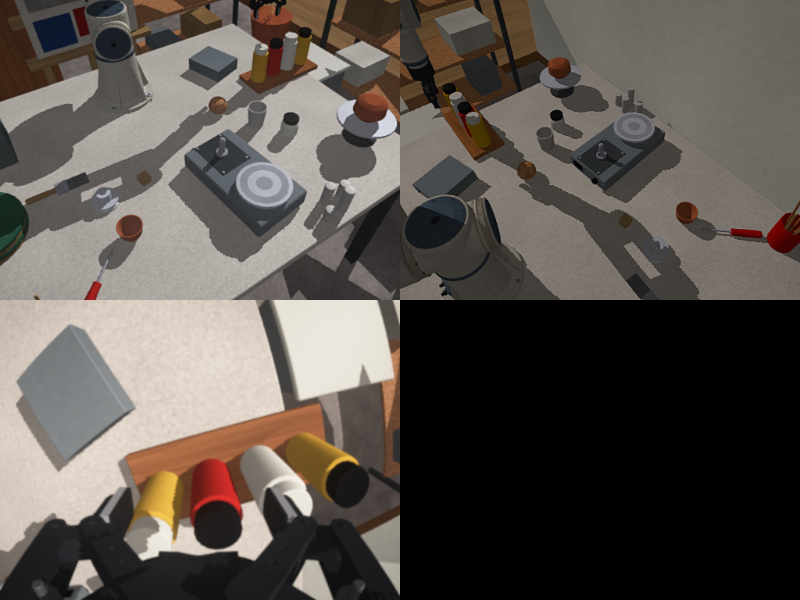

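Scene view: pulley at about (135,255) full-res, spindle (284,185). Side view: pulley (326,316), spindle (260,195). Next, crop and enlarge.

```bash
python3 - <<'E'
from h import *
s,d=load('scene0'),load('side0')
def c(f,u,v,w=40,h=30): return cv2.resize(f['color'][v-h:v+h,u-w:u+w],(400,300),interpolation=cv2.INTER_CUBIC)
cv2.imwrite('pics/m1.png',np.vstack([np.hstack([c(s,135,258),c(s,284,190)]),np.hstack([c(d,326,316),c(d,260,195)])]))
for f,p,q in((s,(135,255),(284,176)),(d,(326,312),(260,184))): print(onz(f,*p,25).round(),onz(f,*q,140).round())
E
```

```text
[ 493. -276.   25.] [564. 112. 140.]
[ 487. -265.   25.] [571. 105. 140.]
```

View pics/m1.png

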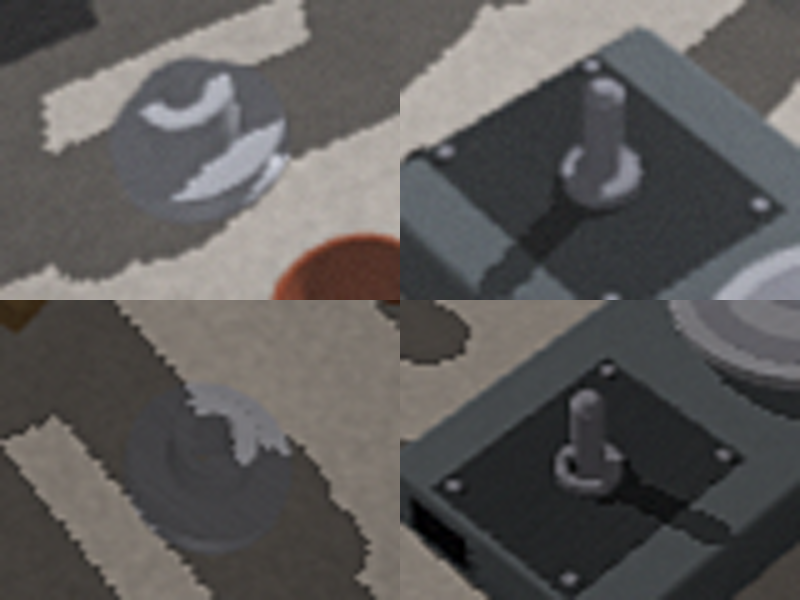

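```bash
python3 - <<'E'
from h import *
s,d=load('scene0'),load('side0')
def tri(p,q):
    o1,d1=ray(s,*p);o2,d2=ray(d,*q)
    A=np.c_[d1,-d2]; t=np.linalg.lstsq(A,o2-o1,rcond=None)[0]
    a,b=o1+t[0]*d1,o2+t[1]*d2; return ((a+b)/2).round(1),np.linalg.norm(a-b).round(1)
print('pul',tri((135,256),(328,319.6)),onz(s,135,256,14),onz(d,328,319.6,14))
print('top',tri((285.2,178),(257.6,184.6)));print('sh',tri((284.2,194.4),(258,198.6)))
k=1.28
for n,p,q,z in(('bowl',(130,222),(685,209),60),('block',(144,174),(626,216),30),('cup',(257,105),(545,132),85),('jar',(290,118),(556,115),75),('head',(264,184),(633,126),98),('bowl2?',(218,104),(526,170),30)):
    print(n,onz(s,p[0]*k,p[1]*k,z).round(),onz(d,(q[0]-400)*k,q[1]*k,z).round())
E
```

```text
pul (array([ 482.9, -277.1,    7.9]), np.float64(3.6)) [ 487.28858369 -275.85137225   14.        ] [ 480.53435078 -280.28983127   14.        ]
top (array([567.3, 113.3, 134. ]), np.float64(1.8))
sh (array([566.1, 111.9,  73.6]), np.float64(3.6))
bowl [ 634. -251.   60.] [ 642. -251.   60.]
block [ 472. -132.   30.] [ 480. -131.   30.]
cup [450. 351.  85.] [459. 345.  85.]
jar [565. 411.  75.] [555. 411.  75.]
head [758. 129.  98.] [750. 133.  98.]
bowl2? [310. 274.  30.] [313. 268.  30.]
```

Request:
drive_tool(
  targets=[-0.36,-0.24,0.05,0,0,0,1,-0.36,-0.24,0.05,0,0,0,1,-0.36,-0.24,0.05,0,0,0,1,-0.36,-0.24,0.05,0,0,0,1,-0.36,-0.24,0.05,0,0,0,1,-0.36,-0.24,0.05,0,0,0,1,-0.36,-0.24,0.05,0,0,0,1,-0.36,-0.24,0.05,0,0,0,1,-0.36,-0.24,0.05,0,0,0,1,-0.36,-0.24,0.05,0,0,0,1,-0.36,-0.24,0.05,0,0,0,1,-0.36,-0.24,0.05,0,0,0,1],
)

```text
clock: 1.15
eef_pos: [453.7, 268.5, 253.2]
tcp_rot: [-3.14, 0.0, 2.86]
contact_force: [0.7, -0.2, 0.5]
opening: 1.0
```

Request:
drive_tool(
  targets=[-0.188,-0.122,0.024,0,0,0,1,-0.188,-0.122,0.024,0,0,0,1,-0.188,-0.122,0.024,0,0,0,1,-0.188,-0.122,0.024,0,0,0,1,-0.188,-0.122,0.024,0,0,0,1,-0.188,-0.122,0.024,0,0,0,1,-0.188,-0.122,0.024,0,0,0,1,-0.188,-0.122,0.024,0,0,0,1,-0.188,-0.122,0.024,0,0,0,1],
)

```text
clock: 1.9
eef_pos: [598.2, 103.7, 229.7]
tcp_rot: [3.142, -0.001, 2.864]
contact_force: [-0.8, -0.8, -0.5]
opening: 0.998
```

```bash
python3 - <<'E'
from h import *
f=grab('wrist','w1'); s=sense(); print(s['clock'],s['eef_pos'],s['tcp_rot'],s['qpos'])
print(np.round(f['world_from_camera'],2).tolist()); print(proj(f,(567,113,140),1),proj(f,(567,113,80),1))
cv2.imwrite('pics/m2.png',cv2.resize(f['color'],(800,600),interpolation=cv2.INTER_CUBIC))
E
```

```text
1.95 [598.12327812 104.00232203 229.87268949] [ 3.14152483e+00 -8.63649676e-04  2.86489746e+00] [ 1.69495982e-01  4.03611744e-01  1.73845520e+00  5.15527463e-04
  1.00027560e+00 -1.12488370e+00]
[[0.27, 0.92, 0.27, 529.49], [0.96, -0.26, -0.08, 123.32], [-0.0, 0.28, -0.96, 299.95], [0.0, 0.0, 0.0, 1.0]]
(np.float64(254.31146665676877), np.float64(177.57849694455365)) (np.float64(254.14190044701516), np.float64(158.69395636879986))
```

View pics/m2.png

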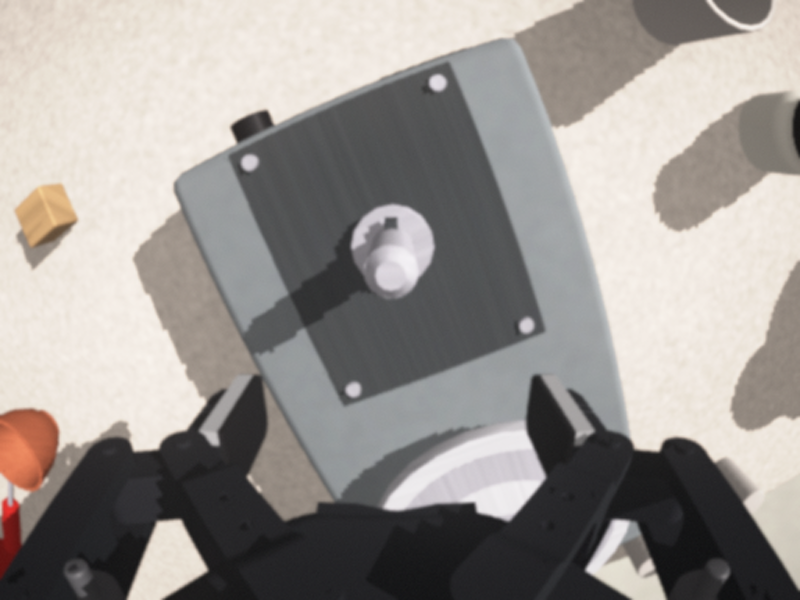

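Spindle top at about (250,175) px, shoulder about (251,159), key a dark square at about (250,143), all in native pixels. Now refining numerically.

```bash
python3 - <<'E'
from h import *
f=load('w1'); g=cv2.cvtColor(f['color'],cv2.COLOR_BGR2GRAY)
print(g[134:152,242:260])
sub=np.zeros_like(g); sub[136:151,244:257]=(g[136:151,244:257]<105)
n,l,st,c=cv2.connectedComponentsWithStats(sub); print(st[1:],c[1:])
k=onz(f,*c[1],89,True)
for p,z in(((250.2,174.7),140),((251.2,159.5),80)): 
    q=onz(f,*p,z,True); print(q.round(1)); 
    print(np.degrees(np.arctan2(*(k-q)[1::-1])),np.hypot(*(k-q)[:2]))
print('key',k)
# plate screws -> housing axis
for p in((249,162),(438,82),(527,326),(354,389)): print(onz(f,p[0]*.64,p[1]*.64,70,True).round(1))
m=(g>150).astype(np.uint8); print('shoulder rows'); 
for v in(140,150,155,160,165): print(v, np.where(m[v,200:300])[0][[0,-1]]+200)
E
```

```text
[[204 206 207 207 207 206 206 206 207 207 206 208 208 209 211 212 213 215]
 [207 207 206 207 206 207 206 207 206 207 208 208 208 211 211 214 213 215]
 [207 206 207 207 206 206 207 207 208 208 210 210 212 212 214 214 214 215]
 [206 206 206 206 202 201 201 202 202 204 203 207 210 212 214 214 215 214]
 [205 207 205 200 188 180 178 178 179 180 180 184 197 208 213 213 213 211]
 [206 207 205 192 163 135 129 130 129 128 128 142 175 201 211 210 210 210]
 [202 206 207 190 141  99  90  90  90  90  93 117 163 196 209 209 209 210]
 [190 200 204 183 131  89  83  81  82  85  89 116 161 196 209 209 208 210]
 [162 180 189 168 120  88  85  84  84  86  91 117 161 196 208 210 210 210]
 [137 152 161 142 103  83  83  85  86  86  93 114 159 196 207 210 211 212]
 [125 132 133 119  93  83  85  87  88  90  92 112 155 194 208 210 212 211]
 [123 123 119 109  94  89  93  97 102 102 105 120 155 192 207 212 212 212]
 [121 117 114 107 101 103 114 122 132 134 135 142 166 191 207 211 214 214]
 [115 112 112 115 118 128 138 148 156 161 165 170 181 196 206 212 215 214]
 [111 110 116 126 135 144 153 160 168 174 180 184 191 200 206 214 216 216]
 [107 112 121 131 143 151 158 164 170 176 183 190 195 201 206 212 217 219]
 [106 112 124 134 144 152 159 166 171 176 184 190 195 200 206 211 217 219]
 [106 115 126 136 146 154 161 167 170 178 184 189 194 200 206 212 216 220]]
[[246 140   7   7  40]] [[249.025 142.725]]
[564.8 111.3 140. ]
170.93791598081145 11.626689200274237
[567.  110.7  80. ]
170.0905701665596 13.871246076386518
key [553.32158097 113.09637136  89.        ]
[504.7  53.2  70. ]
[494.  154.5  70. ]
[628.2 168.5  70. ]
[637.9  67.9  70. ]
shoulder rows
140 [232 271]
150 [226 276]
155 [225 276]
160 [240 277]
165 [240 275]
```

Request:
drive_tool(
  targets=[-0.047,-0.399,0.05,0,0,0,1,-0.047,-0.399,0.05,0,0,0,1,-0.047,-0.399,0.05,0,0,0,1,-0.047,-0.399,0.05,0,0,0,1,-0.047,-0.399,0.05,0,0,0,1,-0.047,-0.399,0.05,0,0,0,1,-0.047,-0.399,0.05,0,0,0,1,-0.047,-0.399,0.05,0,0,0,1,-0.047,-0.399,0.05,0,0,0,1,-0.047,-0.399,0.05,0,0,0,1,-0.047,-0.399,0.05,0,0,0,1,-0.047,-0.399,0.05,0,0,0,1],
)

```text
clock: 2.95
eef_pos: [534.6, -293.9, 179.9]
tcp_rot: [3.141, -0.0, 2.863]
contact_force: [-0.1, 0.3, 0.2]
opening: 0.997
```

Request:
drive_tool(
  targets=[0,0,0,0,0,0,1,0,0,0,0,0,0,1],
)

```text
clock: 3.12
eef_pos: [535.3, -292.1, 180.2]
tcp_rot: [3.141, 0.0, 2.866]
contact_force: [0.7, 0.5, -0.3]
opening: 0.999
```

```bash
python3 - <<'E'
from h import *
f=grab('wrist','w2'); s=sense(); print(s['clock'],s['eef_pos'],s['tcp_rot'],s['qpos'])
u,v=map(int,proj(f,(484,-278,40),1)); print(u,v)
a=cv2.resize(f['color'],(400,300)); b=cv2.resize(f['color'][v-75:v+75,u-100:u+100],(800,600),interpolation=cv2.INTER_CUBIC); b[:150,:200]=cv2.resize(a,(200,150))
cv2.imwrite('pics/m3.png',b)
E
```

```text
3.1667 [ 535.35582456 -292.16262546  180.20360043] [3.14138583e+00 7.14873068e-05 2.86586177e+00] [-5.02118980e-01  4.68525017e-01  1.76593555e+00  2.76222514e-04
  9.07108870e-01 -1.79735459e+00]
253 132
```

View pics/m3.png

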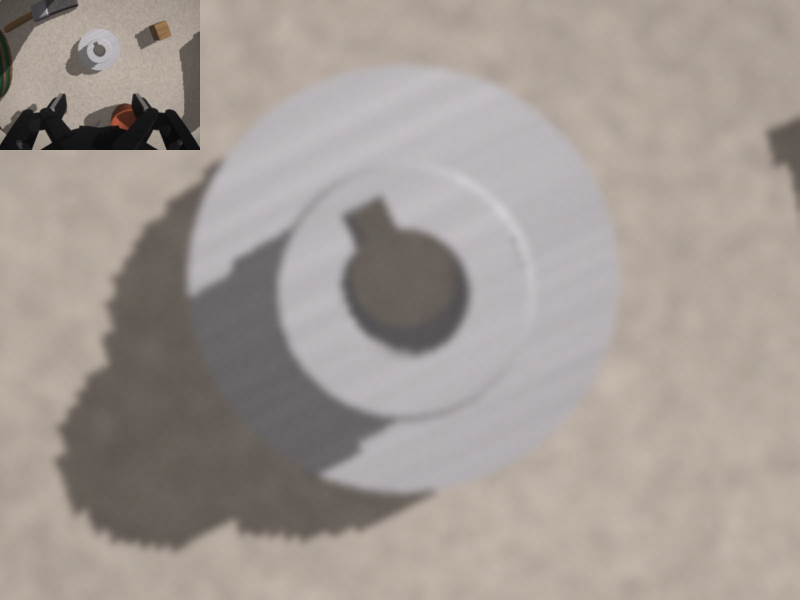

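The boss top is centred at crop (405,291), and the keyway's outer end at (364,206).

```bash
python3 - <<'E'
from h import *
f=load('w2')
P=lambda x,y,z: onz(f,153+(x+.5)/4-.5,57+(y+.5)/4-.5,z,True)
c=P(405,291,50); b=P(407,291,50)
e=P(364,207,50); fl=P(402,279,18)
print('boss',c,'bore',b,'flange',fl,'keyout',e, np.hypot(*(e-c)[:2]),np.degrees(np.arctan2(*(e-c)[1::-1])))
for x,y in((277,291),(535,291),(405,161),(405,419)): print(P(x,y,50).round(1))
# side walls of keyway direction
for a,d in(((344,215),(361,249)),((382,197),(399,232))): q=P(*a,50)-P(*d,50); print(np.degrees(np.arctan2(q[1],q[0])))
w=load('w1'); ax=np.array([566,111])
for u,v in((249.7,138.8),): k=onz(w,u,v,90,True)[:2]; print(k,k-ax,np.hypot(*(k-ax)),np.degrees(np.arctan2(*(k-ax)[::-1])))
# shoulder circle fit from bright edge
print([onz(w,u,153,80,True).round(1) for u in(224.7,276.7)], onz(w,251,131,80,True).round(1))
E
```

```text
boss [ 481.51913896 -276.70551319   50.        ] bore [ 481.61061379 -276.38276865   50.        ] flange [ 481.49461303 -277.27028282   18.        ] keyout [ 465.99481383 -279.39058466   50.        ] 15.754817664307687 -170.18726046378964
[ 475.5 -297.4   50. ]
[ 487.3 -255.6   50. ]
[ 460.4 -270.7   50. ]
[ 502.6 -282.7   50. ]
-169.82314359087
-170.2922022008216
[550.64132354 114.3810757 ] [-15.35867646   3.3810757 ] 15.7264304804837 167.58487130065978
[array([556.7,  93. ,  80. ]), array([567.4, 130.4,  80. ])] [546.3 116.5  80. ]
```

Request:
drive_tool(
  targets=[0.03,0,0.01,0,0,0,1,0.056,0,0.02,0,0,0,1,0.056,0,0.03,0,0,0,1,0.056,0,0.045,0,0,0,1,0.056,0,0.06,0,0,0,1,0.056,0,0.075,0,0,0,1,0.056,0,0.085,0,0,0,1,0.056,0,0.085,0,0,0,1,0.056,0,0.085,0,0,0,1],
)

```text
clock: 3.92
eef_pos: [481.2, -277.9, 94.7]
tcp_rot: [3.141, -0.001, 2.865]
contact_force: [0.5, -0.1, -0.8]
opening: 0.999
```

Request:
drive_tool(
  targets=[0,0,0,0,0,0,0.3,0,0,0,0,0,0,0.3,0,0,0,0,0,0,0,0,0,0,0,0,0,0,0,0,0,0,0,0,0,0,0,0,0,0,0,0,0,0,0,0,0,0,0,0,0,0,0,0,0,0,0,0,0,0,0,0,0],
  force=40,
)

```text
clock: 4.67
eef_pos: [481.4, -278.7, 95.8]
tcp_rot: [-3.142, 0.001, 2.864]
contact_force: [-0.5, 1.5, 6.8]
opening: 0.505
```

Request:
drive_tool(
  targets=[0,0,-0.005,0,0,0,0,0,0,-0.02,0,0,0,0,0,0,-0.04,0,0,0,0,0,0,-0.065,0,0,0,0,0,0,-0.09,0,0,0,0,0,0,-0.115,0,0,0,0,0,0,-0.14,0,0,0,0,0,0,-0.16,0,0,0,0,0,0,-0.17,0,0,0,0,0,0,-0.17,0,0,0,0],
  force=60,
)

```text
clock: 5.5
eef_pos: [481.7, -279.1, 267.2]
tcp_rot: [-3.141, 0.004, 2.864]
contact_force: [-0.0, 0.1, -4.2]
opening: 0.494
```

```bash
python3 - <<'E'
from h import *
s=sense(); print(s['eef_pos'],s['tcp_rot'],s['opening'],s['contact_force'])
E
```

```text
[ 481.72804975 -279.08191225  267.15726436] [-3.14060793  0.00370545  2.86364065] 0.4944497260471011 [-0.00926547  0.05793924 -4.17337376]
```

Request:
drive_tool(
  targets=[0.027,0.03,0.01,0,0,0.1,0,0.027,0.065,0.01,0,0,0.2,0,0.027,0.1,0.01,0,0,0.3,0,0.027,0.14,0.01,0,0,0.41,0,0.027,0.18,0.01,0,0,0.41,0,0.027,0.22,0.01,0,0,0.41,0,0.027,0.26,0.01,0,0,0.41,0,0.027,0.3,0.01,0,0,0.41,0,0.027,0.335,0.01,0,0,0.41,0,0.027,0.37,0.01,0,0,0.41,0,0.027,0.39,0.01,0,0,0.41,0,0.027,0.398,0.01,0,0,0.41,0],
)

```text
clock: 6.5
eef_pos: [564.1, 114.4, 253.0]
tcp_rot: [-3.141, -0.002, 2.456]
contact_force: [-0.2, 0.1, -4.5]
opening: 0.498
```

Request:
drive_tool(
  targets=[0,0,0,0,0,0,0,0,0,0,0,0,0,0],
)

```text
clock: 6.67
eef_pos: [563.4, 111.1, 253.5]
tcp_rot: [-3.139, -0.001, 2.455]
contact_force: [0.2, -0.3, -3.7]
opening: 0.497
```

```bash
python3 - <<'E'
from h import *
f=grab('wrist','w3'); g=grab('side','s3'); h=grab('scene','c3'); s=sense(); print(s['clock'],s['eef_pos'],s['tcp_rot'],s['contact_force'])
t=s['eef_pos']; p=t+[0,0,-45]
print('boss top proj',proj(f,p,1))
def crop(f,p,w=64,hh=48):
    u,v=map(int,proj(f,p)); print(u-w,v-hh); return cv2.resize(f['color'][v-hh:v+hh,u-w:u+w],(400,300),interpolation=cv2.INTER_CUBIC)
im=np.vstack([np.hstack([crop(g,(565,111,150),40,30),crop(h,(565,111,150),40,30)]),np.hstack([cv2.resize(f['color'],(400,300)),cv2.resize(f['color'][200:350,156:356],(400,300))])])
cv2.imwrite('pics/m4.png',im)
E
```

```text
6.8167 [563.68646837 110.18587533 254.41113794] [-3.14048770e+00 -4.91284380e-04  2.45256809e+00] [ 1.1597196  -0.70416836 -3.21510429]
boss top proj (np.float64(252.32472138852103), np.float64(274.15136926546205))
217 151
243 143
```

View pics/m4.png

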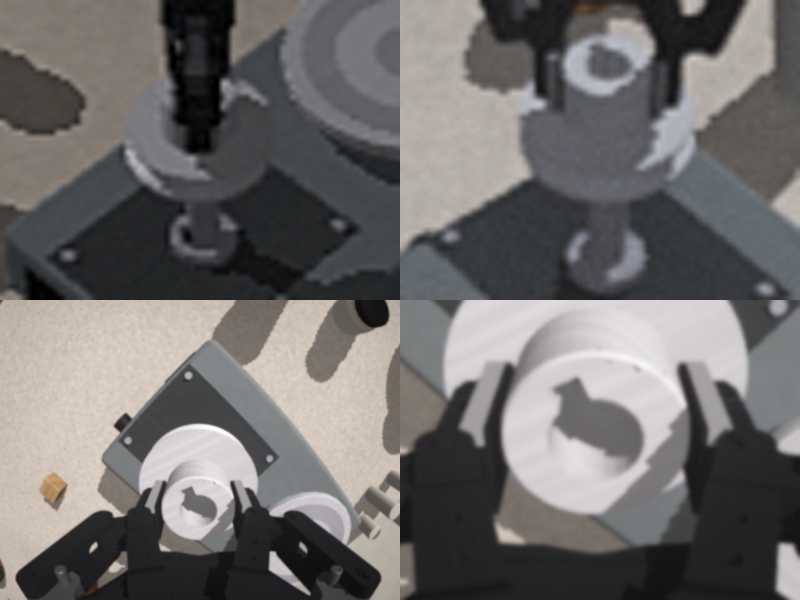

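The wrist view has the boss top centred near (254,266), against (252,274) predicted. The silhouettes also put the pulley a few mm to -x of the spindle. I'll quantify that.

```bash
python3 - <<'E'
from h import *
f=load('w3'); s=sense(); t=s['eef_pos']; print(s['clock'],t)
yaw=s['tcp_rot'][2]; X=np.array([np.cos(yaw),np.sin(yaw)]); Y=np.array([np.sin(yaw),-np.cos(yaw)])
for zt in(t[2]-45,):
    for x,y in((502,432),(690,432),(596,350),(596,515)):
        q=onz(f,156+(x-400)/2,200+(y-300)/2,zt,True)[:2]-t[:2]; print(round(q@X,1),round(q@Y,1))
# flange outline in wrist (plane foot+20 = TCP-75), from left full-view pic (scale 1.28): leftmost, rightmost, top
for x,y in((139,470),(258,470),(198,424)):
    q=onz(f,x*1.28,(y-300)*1.28,t[2]-75,True)[:2]-t[:2]; print('fl',round(q@X,1),round(q@Y,1))
# silhouettes: bright/edges rows in side, scene
for n,u0,v0,cx in(('s3',217,151,197),('c3',243,143,207)):
    h=load(n); 
    for off in((0,0),(4,0),(0,4),(-4,0)):
        p=np.array([565+off[0],111.2+off[1]]);
        us=[proj(h,(p[0]+42*np.cos(a),p[1]+42*np.sin(a),z))[0] for a in np.arange(0,6.3,.05) for z in(t[2]-95,t[2]-75)]
        print(n,off,np.round([min(us),max(us)],1),'shoulder u',np.round(proj(h,(*p,80))[0],1),'tip',np.round(proj(h,(*p,140))[0],1))
E
```

```text
6.8167 [563.68646837 110.18587533 254.41113794]
3.9 -20.3
4.1 21.7
24.2 0.7
-19.4 0.8
fl 15.3 -39.9
fl 15.5 41.3
fl 46.7 0.3
s3 (0, 0) [242.2 271.9] shoulder u 257.5 tip 257.2
s3 (4, 0) [243.4 273. ] shoulder u 258.5 tip 258.3
s3 (0, 4) [241.4 271. ] shoulder u 256.7 tip 256.4
s3 (-4, 0) [241.1 270.8] shoulder u 256.5 tip 256.2
c3 (0, 0) [266.6 301.7] shoulder u 283.3 tip 283.8
c3 (4, 0) [267.5 302.7] shoulder u 284.2 tip 284.7
c3 (0, 4) [268. 303.] shoulder u 284.6 tip 285.1
c3 (-4, 0) [265.7 300.7] shoulder u 282.4 tip 282.9
```

Request:
drive_tool(
  targets=[-0.003,0.002,0,0,0,0,0,-0.003,0.002,0.005,0,0,0,0,-0.003,0.002,0.01,0,0,0,0,-0.003,0.002,0.014,0,0,0,0,-0.003,0.002,0.018,0,0,0,0,-0.003,0.002,0.021,0,0,0,0,-0.003,0.002,0.024,0,0,0,0,-0.003,0.002,0.024,0,0,0,0,-0.003,0.002,0.024,0,0,0,0],
)

```text
clock: 7.57
eef_pos: [567.6, 111.2, 230.7]
tcp_rot: [-3.141, -0.0, 2.454]
contact_force: [-0.8, 0.2, -3.3]
opening: 0.501
```

Request:
drive_tool(
  targets=[0,0,0.002,0,0,0,0,0,0,0.004,0,0,0,0,0,0,0.006,0,0,0,0,0,0,0.008,0,0,0,0,0,0,0.008,0,0,0,0],
)

```text
clock: 7.98
eef_pos: [567.1, 111.0, 222.2]
tcp_rot: [-3.14, -0.001, 2.454]
contact_force: [-4.3, -2.7, -4.0]
opening: 0.496
```

Request:
drive_tool(
  targets=[0,-0.001,0,0,0,0,0,0,-0.001,0.004,0,0,0,0,0,-0.001,0.008,0,0,0,0,0,-0.001,0.012,0,0,0,0,0,-0.001,0.016,0,0,0,0,0,-0.001,0.02,0,0,0,0,0,-0.001,0.022,0,0,0,0,0,-0.001,0.022,0,0,0,0],
)

```text
clock: 8.65
eef_pos: [566.9, 110.4, 200.1]
tcp_rot: [-3.141, -0.001, 2.454]
contact_force: [-2.4, 0.6, -6.2]
opening: 0.501
```

Request:
drive_tool(
  targets=[0,0,0.002,0,0,0,0,0,0,0.004,0,0,0,0,0,0,0.006,0,0,0,0,0,0,0.006,0,0,0,0,0,0,0.006,0,0,0,0],
)

```text
clock: 9.07
eef_pos: [566.9, 110.5, 194.6]
tcp_rot: [-3.141, -0.0, 2.454]
contact_force: [-3.9, 0.6, -5.3]
opening: 0.497
```

Request:
drive_tool(
  targets=[0.0007,-0.0005,0.001,0,0,0,0,0.0007,-0.0005,0.003,0,0,0,0,0.0007,-0.0005,0.005,0,0,0,0,0.0007,-0.0005,0.006,0,0,0,0,0.0007,-0.0005,0.006,0,0,0,0],
)

```text
clock: 9.48
eef_pos: [566.7, 110.5, 188.8]
tcp_rot: [3.141, 0.001, 2.454]
contact_force: [-1.5, 0.3, -4.4]
opening: 0.5
```

Request:
drive_tool(
  targets=[0,0,0.001,0,0,0,0,0,0,0.002,0,0,0,0,0,0,0.003,0,0,0,0,0,0,0.004,0,0,0,0,0,0,0.004,0,0,0,0,0,0,0.004,0,0,0,0],
)

```text
clock: 9.98
eef_pos: [566.6, 110.5, 184.9]
tcp_rot: [3.141, 0.0, 2.454]
contact_force: [-0.2, -0.5, -4.0]
opening: 0.492
```

Request:
drive_tool(
  targets=[0,0,0.001,0,0,0,0,0,0,0.001,0,0,0,0,0,0,0.002,0,0,0,0,0,0,0.003,0,0,0,0,0,0,0.003,0,0,0,0,0,0,0.003,0,0,0,0],
)

```text
clock: 10.48
eef_pos: [566.3, 110.5, 181.8]
tcp_rot: [-3.142, -0.0, 2.454]
contact_force: [0.2, 0.2, -3.7]
opening: 0.502
```

Request:
drive_tool(
  targets=[0,0,0.001,0,0,0,0,0,0,0.002,0,0,0,0,0,0,0.003,0,0,0,0,0,0,0.003,0,0,0,0,0,0,0.003,0,0,0,0],
)

```text
clock: 10.9
eef_pos: [566.3, 110.5, 178.8]
tcp_rot: [-3.141, -0.0, 2.454]
contact_force: [-0.1, 0.3, -3.0]
opening: 0.501
```

Request:
drive_tool(
  targets=[0,0,0.001,0,0,0,0,0,0,0.002,0,0,0,0,0,0,0.002,0,0,0,0,0,0,0.002,0,0,0,0],
)

```text
clock: 11.23
eef_pos: [566.2, 110.5, 176.7]
tcp_rot: [-3.141, -0.0, 2.454]
contact_force: [-0.0, 0.5, -3.5]
opening: 0.501
```

Request:
drive_tool(
  targets=[0,0,0.001,0,0,0,0,0,0,0.001,0,0,0,0,0,0,0.001,0,0,0,0],
)

```text
clock: 11.48
eef_pos: [566.4, 110.5, 176.0]
tcp_rot: [3.141, 0.0, 2.454]
contact_force: [-0.6, 0.1, -1.3]
opening: 0.499
```

Request:
drive_tool(
  targets=[0,0,0.0005,0,0,0,0,0,0,0.001,0,0,0,0,0,0,0.001,0,0,0,0],
)

```text
clock: 11.73
eef_pos: [566.4, 110.5, 176.0]
tcp_rot: [3.141, 0.0, 2.454]
contact_force: [-4.7, -1.0, 8.6]
opening: 0.498
```

Request:
drive_tool(
  targets=[0,0,-0.0005,0,0,0,0.55,0,0,-0.0005,0,0,0,0.6,0,0,-0.0005,0,0,0,0.7,0,0,-0.0005,0,0,0,0.8,0,0,-0.0005,0,0,0,0.95,0,0,-0.0005,0,0,0,0.95,0,0,-0.0005,0,0,0,0.95],
)

```text
clock: 12.32
eef_pos: [566.3, 110.5, 175.3]
tcp_rot: [-3.141, -0.0, 2.454]
contact_force: [-0.2, 0.3, 0.1]
opening: 0.946
```

Request:
drive_tool(
  targets=[0,0,-0.01,0,0,0,0.95,0,0,-0.025,0,0,0,0.95,0,0,-0.045,0,0,0,0.95,0,0,-0.065,0,0,0,0.95,0,0,-0.085,0,0,0,0.95,-0.01,0,-0.1,0,0,0,0.95,-0.025,0,-0.1,0,0,0,0.95,-0.04,0,-0.1,0,0,0,0.95,-0.04,0,-0.1,0,0,0,0.95,-0.04,0,-0.1,0,0,0,0.95],
)

```text
clock: 13.15
eef_pos: [597.4, 84.1, 274.1]
tcp_rot: [-3.14, -0.001, 2.452]
contact_force: [-0.2, 0.3, -0.1]
opening: 0.948
```

```bash
python3 - <<'E'
from h import *
f=grab('wrist','w5'); g=grab('side','s5'); h=grab('scene','c5'); s=sense(); print(s['clock'],s['eef_pos'],s['tcp_rot'],s['contact_force'])
def crop(f,p,w=40,hh=30,fish=False):
    u,v=map(int,proj(f,p,fish)); print(u-w,v-hh); return cv2.resize(f['color'][v-hh:v+hh,u-w:u+w],(400,300),interpolation=cv2.INTER_CUBIC)
cv2.imwrite('pics/m5.png',np.vstack([np.hstack([crop(g,(565,111,100)),crop(h,(565,111,100))]),np.hstack([cv2.resize(f['color'],(400,300)),crop(f,(565,111,120),80,60,True)])]))
for p in((565,111,130),(565,111,140),(565,111,100)): print(proj(f,p,1))
for n in('scene','side'):
    d=cv2.absdiff(load(n+'0')['color'],load(n[0].replace('s','c' if n=='scene' else 's')+'5')['color']).max(2)
    for nm,p in(('bowl',(638,-251,30)),('block',(476,-131,15)),('cup',(455,348,42)),('jar',(560,411,37))):
        u,v=map(int,proj(load(n+'0'),p)); print(n,nm,(d[v-10:v+10,u-10:u+10]>40).mean())
E
```

```text
13.3 [596.58870093  84.9984823  274.22615783] [-3.14007122e+00 -1.62702756e-03  2.45350739e+00] [0.52371444 1.14234628 0.77817134]
217 162
243 157
173 85
(np.float64(253.80506636797995), np.float64(147.09649239033604))
(np.float64(253.79240875616384), np.float64(149.05249559572218))
(np.float64(253.8369102181415), np.float64(142.17394429130744))
scene bowl 0.02
scene block 0.6175
scene cup 0.0425
scene jar 0.0
side bowl 0.0
side block 0.675
side cup 0.0
side jar 0.0
```

View pics/m5.png

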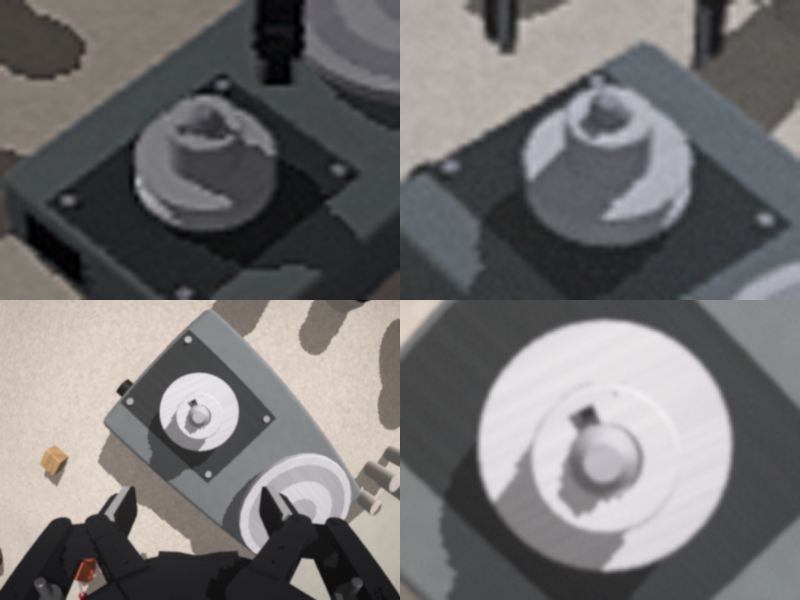

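The pulley sits level round the spindle, the spindle end shows above the boss, and the keyway is near the key. Now a numeric check of its height and of the block, whose difference score may only be shadow.

```bash
python3 - <<'E'
from h import *
s,d=load('scene0'),load('side0')
def tri(p,q):
    o1,d1=ray(s,*p);o2,d2=ray(d,*q); t=np.linalg.lstsq(np.c_[d1,-d2],o2-o1,rcond=None)[0]; return (o1+t[0]*d1+o2+t[1]*d2)/2
print('boss top',tri((284.7,180.4),(258,185.6)).round(1),'(bias about -6 in z)')
f=load('w5'); # wrist: crop 2.5x at (173,85)
P=lambda x,y,z: onz(f,173+(x-400)/2.5,85+(y-300)/2.5,z,True)
for z in(130,140): print(z,[np.linalg.norm(P(531,457,z)-P(679,457,z)).round(1)])
for z in(100,110): print(z,[np.linalg.norm(P(478,447,z)-P(732,447,z)).round(1)])
for n in('scene','side'):
    for tag in(n+'0',('c' if n=='scene' else 's')+'5'):
        im=load(tag); u,v=map(int,proj(im,(476,-131,15)))
        hsv=cv2.cvtColor(im['color'][v-25:v+25,u-25:u+25],cv2.COLOR_BGR2HSV); m=((hsv[...,1]>100)&(hsv[...,0]<25)).astype(np.uint8)
        y,x=np.nonzero(m); print(tag,len(x),x.mean()+u-25,y.mean()+v-25)
print(sense()['clock'],sense()['contact_force'])
E
```

```text
boss top [568.5 112.  128.5] (bias about -6 in z)
130 [np.float64(43.1)]
140 [np.float64(41.1)]
100 [np.float64(84.6)]
110 [np.float64(81.1)]
scene0 47 183.14893617021278 226.27659574468086
c5 122 183.172131147541 224.59016393442624
side0 213 287.962441314554 282.0610328638498
s5 210 288.06666666666666 282.0761904761905
13.3 [0.52371444 1.14234628 0.77817134]
```

```bash
python3 -c "
from rig import *
print(sign_off())"
```

```text
the job is handed in; nothing more can be done
None
```

The pulley is on the spindle, boss up, with its keyway on the key, and it appears fully home on the shoulder. I handed the job in at about 13.3 s, with the gripper open and clear of everything.

**How it went:** I measured the pulley, keyway, spindle and key with the wrist camera. I then gripped the boss, turned the pulley 0.41 rad to line up with the key, and corrected its centring by about 3.5 mm above the spindle. It went past the key's top on the first try, so no searching by turning was needed. It met the shoulder at about 9 N.

**Last checks:**
- **Height:** contact came with the foot at about 80 mm, by arm position. The boss and flange widths in the wrist view also fit the home height better than a pulley 10 mm up on the key.
- **Height check that disagreed:** a rough height from the two fixed cameras put the boss top at 128.5 mm. Those cameras had read about 6 mm low on earlier points, so that would be about 134 mm against 130 mm. Their pixels are too coarse to settle it, and I trusted the arm and wrist readings.
- **Bystanders:** the bowl, cup and jar showed almost no change in the images. The block first showed a large difference, but its centre in the side view had moved only 0.1 pixel. In the fixed scene camera its mask shifted about 1.7 pixels, which I put down to changed shadows.

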